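# Confirm two picks at the packing trays

### The arm

A 7-joint arm with a two-finger parallel gripper is mounted at the origin on the work surface. World frame = base frame: x ahead of the robot, y to its left, z up, the work surface at z = 0. Lengths are in m, angles in rad, forces in N, time in s.
With the tool pointing down it reaches from about 0.4 to 0.875 m from the base axis. Payload 19.3 kg.
Tool frame: the origin (TCP) lies at the very end of the fingers, on their centre line; the grasp point (between the pads) lies 19 mm behind it; z points along the fingers, y is the line along which they close (so a half turn about z gives the same grasp; the last joint's range is limited). The gripper opens to 85 mm and grips with 20 to 120 N. Pads are 22 mm wide; open, the fingers measure 114 mm over their backs; the gripper's body (76 mm by 85 mm) begins 54 mm behind the grasp point. The pads swing forward as they close: fully open they stand 13 mm farther back than shut.
Start: joints at [1.262, 0.521, -0.036, 1.599, 0.021, 1.021, -0.113], TCP at [0.148, -0.607, 0.231] pointing down, gripper open.
Joint ranges: [-2.91, 2.91], [-0.3, 2.13], [-1.5, 1.42], [0.17, 2.43], [-1.26, 4.41], [0.16, 1.93], [-2.52, 2.52]. Speed limits (rad/s): [1.89, 1.89, 2.39, 2.39, 3.01, 3.01, 3.01].

### API

Orientations are given as [roll, pitch, yaw] about the fixed x, y, z axes, in that order (R = Rz(yaw) Ry(pitch) Rx(roll)).
In Python, from workcell import monitor, optics, job_done gives the robot as it stands.
- The arm moves only by the shell command python3 -m handwheel 'ROWS' [FORCE]. ROWS is JSON, a list of rows, each an object of numbers: "dx", "dy", "dz": the shift along the tool's x, y, z in cm; "wx", "wy", "wz": the turn, a rotation vector about the tool's x, y, z in rad; "claw": the opening in per cent of the stroke, from 0 (shut) to 100 (fully open). A call has 1 to 8 rows; each row shifts and turns the commanded pose from where the row before left it, along the tool's axes as they then stand; what a row does not reach is not made up. A row lasts 1/8 s, in which the tool goes at most 62.5 mm and 10.7 degrees, less where a joint would pass 70% of its speed; a pose out of reach is approached as far as the arm can. A call with a gripper value outside its range is refused whole. The fingers move at their own pace and stop on an object; FORCE is the grip in N (left out, the last holds). Time passes only in rows, so rows that do not move let the fingers close. It gives the time, the measured TCP pose, the force, the opening and the grip force at its end, in the units of the state.
- monitor.observe(): the state, without advancing time (a new reading comes with each control period).
- optics.grab_frame(name): name is "side" or "top"; returns a dict with "frame" (420x560x3 uint8, blue, green, red), "fovy" (degrees; the focal length in pixels is half the picture's height over the tangent of half this angle, whatever the lens; pixels are square), "cx", "cy" (the principal point, pixels), "k1" (the pictures are not rectified: a ray, as slopes to the right and down, at radius r is drawn at 1 + k1 r^2 times it, then the intrinsics apply), "R" (3x3) and "t" (3): a world point X has camera coordinates R X + t. Camera axes: x right, y down, z forward; pixel columns grow to the right and rows downward; lengths in m; the calibration is good to about 2 mm. A picture is of the moment at which its call begins. There is no depth.
- job_done(): hands the job in; it is judged then, once.
Trained networks look in the newest picture that a camera, given by its name, has taken for a name from the list of things; names that differ only in an ending like _2 or _b are one class to them, and where a whole thing is asked for, a point or a joint stands for the part that bears it (a point fixed in the world has none). Each returns a list of dicts, best first, with "p" (0 to 1); they miss things now and then, are a little off and sometimes report something else, mostly with a low value. They report only what shows in the picture. A call takes as long as a camera call.
- optics.masks_of(name, camera): "region" (420x560 bool, what is visible of it) and "rect" ([left, top, width, height] in pixels, round what is visible of it).
The state is a dict: "clock": time; "qpos": joint angles; "qd": joint speeds; "joint_efforts": joint torques, N m; "position": TCP position; "tool_rot": TCP orientation; "force": force on the tool from outside, world axes, zero at the start; "moment": the same for the moment, N m; "grip_width": finger opening in m; "finger_force": force on a finger pad.
Only numpy, scipy, OpenCV 4.12 (cv2) and the standard library are available. Lean on these libraries where they do the work, as an engineer would, in place of code of your own. Each camera call takes 0.05 s, during which the arm holds its last target. There are 200 camera calls.

### The job

An order of one mini football and one mug has been packed: confirm both picks by gently pressing down, with the fingertips, the raised near half of the black paddle switch in front of the tray of footballs and of the one in front of the tray of mugs, in either order, until each has rocked fully over. Leave the other two trays with their switches, the goods in all trays and the things standing on the table alone, pick nothing up, and draw back clear when both are down.

Things in the scene. Friction and masses are not known exactly. Their poses are not given: they have to be found in the camera images.
- tray_balls: fixed clear tray, 190 (x) x 140 (y) x 65 mm tall, 4 mm walls, holding three white mini footballs with dark patches (60 mm across). Origin: centre of its underside. Its -x axis points, roughly to the robot, at the grey switch box (104 x 70 mm, top 34 mm above the table) fixed in front of it, part of the tray. The switch axle lies along the tray y axis at (-152, 0, 48) mm in the tray frame
- balls_press (a point): point on top of the near (robot-side) half of the black paddle of tray_balls, mid width, 30 mm from the axle; moves with it: about 59 mm above the table at the start, 46 mm fully over. There a flat 22 mm wide fingertip bottoms out with its tip about 48 mm up. Two ears beside the paddle, 6 mm wide, 55 mm apart, 22 mm long, hold the axle; their tops are 52 mm up
- switch_balls (a joint): angle of the black paddle switch of tray_balls (see-saw, 80 mm long across the axle x 48 mm wide x 8 mm thick), rad: 0 = near half fully up, 0.22 = level, 0.44 = near half fully down, at the stop. Starts at 0 to 0.05. Friction, no spring: about 3 N, 30 mm from the axle, moves it; it stays where it is left
- tray_mugs: fixed clear tray, 190 (x) x 140 (y) x 65 mm tall, 4 mm walls, holding two white mugs (76 mm across, 90 mm tall, with handles). Origin: centre of its underside. Its -x axis points, roughly to the robot, at the grey switch box (104 x 70 mm, top 34 mm above the table) fixed in front of it, part of the tray. The switch axle lies along the tray y axis at (-152, 0, 48) mm in the tray frame
- mugs_press (a point): point on top of the near (robot-side) half of the black paddle of tray_mugs, mid width, 30 mm from the axle; moves with it: about 59 mm above the table at the start, 46 mm fully over. There a flat 22 mm wide fingertip bottoms out with its tip about 48 mm up. Two ears beside the paddle, 6 mm wide, 55 mm apart, 22 mm long, hold the axle; their tops are 52 mm up
- switch_mugs (a joint): angle of the black paddle switch of tray_mugs (see-saw, 80 mm long across the axle x 48 mm wide x 8 mm thick), rad: 0 = near half fully up, 0.22 = level, 0.44 = near half fully down, at the stop. Starts at 0 to 0.05. Friction, no spring: about 3 N, 30 mm from the axle, moves it; it stays where it is left
- tray_cartons: fixed clear tray, 190 (x) x 140 (y) x 65 mm tall, 4 mm walls, holding two plain cardboard cartons (70 x 100 x 80 mm tall). Origin: centre of its underside. Its -x axis points, roughly to the robot, at the grey switch box (104 x 70 mm, top 34 mm above the table) fixed in front of it, part of the tray. The switch axle lies along the tray y axis at (-152, 0, 48) mm in the tray frame
- switch_cartons (a joint): angle of the black paddle switch of tray_cartons (see-saw, 80 mm long across the axle x 48 mm wide x 8 mm thick), rad: 0 = near half fully up, 0.22 = level, 0.44 = near half fully down, at the stop. Starts at 0 to 0.05. Friction, no spring: about 3 N, 30 mm from the axle, moves it; it stays where it is left
- tray_rings: fixed clear tray, 190 (x) x 140 (y) x 65 mm tall, 4 mm walls, holding two white open plastic rings (72 mm across, 40 mm tall). Origin: centre of its underside. Its -x axis points, roughly to the robot, at the grey switch box (104 x 70 mm, top 34 mm above the table) fixed in front of it, part of the tray. The switch axle lies along the tray y axis at (-152, 0, 48) mm in the tray frame
- switch_rings (a joint): angle of the black paddle switch of tray_rings (see-saw, 80 mm long across the axle x 48 mm wide x 8 mm thick), rad: 0 = near half fully up, 0.22 = level, 0.44 = near half fully down, at the stop. Starts at 0 to 0.05. Friction, no spring: about 3 N, 30 mm from the axle, moves it; it stays where it is left
- ball0: mini football, 60 mm, loose in tray_balls. Origin: its centre
- ball1: mini football, 60 mm, loose in tray_balls. Origin: its centre
- ball2: mini football, 60 mm, loose in tray_balls. Origin: its centre
- mug0: white mug, 76 mm across, 90 mm tall, loose in tray_mugs. Origin: centre of its underside
- mug1: white mug, 76 mm across, 90 mm tall, loose in tray_mugs. Origin: centre of its underside
- carton0: cardboard carton, 70 x 100 x 80 mm tall, loose in tray_cartons. Origin: centre of its underside
- carton1: cardboard carton, 70 x 100 x 80 mm tall, loose in tray_cartons. Origin: centre of its underside
- ring0: open white ring, 72 mm across, 40 mm tall, loose in tray_rings. Origin: centre of its underside
- ring1: open white ring, 72 mm across, 40 mm tall, loose in tray_rings. Origin: centre of its underside
- glue: small white glue bottle, 40 mm across, 85 mm tall, loose on the table between two switches. Origin: centre of its underside
- jar: small glass jar with steel lid, 52 mm across, 55 mm tall, loose on the table between two switches. Origin: centre of its underside
- gift: small gift carton, 45 x 45 x 60 mm tall, loose on the table between two switches. Origin: centre of its underside
- sample: single white mug, 76 mm across, 90 mm tall, loose on the table to the right; it belongs to no tray. Origin: centre of its underside
- tape: empty cardboard tape core, 90 mm across, 45 mm tall, loose on the table to the left. Origin: centre of its underside

How it is judged:
At the end, for the whole second after the job is handed in: The paddles of the football tray and the mug tray are both over (joint above 0.30 of 0.44 rad) and at rest; those of the carton and ring trays are still up (below 0.10 rad); no loose thing is more than 15 mm from where it started (value of joint each of switch_balls, switch_mugs above 0.3 rad and value of joint each of switch_cartons, switch_rings below 0.1 rad and velocity of joint each of switch_balls, switch_mugs below 0.05 rad/s and distance of each of ball0, ball1, ball2, mug0, mug1, carton0, carton1, ring0, ring1, glue, jar, gift, sample, tape from where it was at the start of the episode below 0.015 m); the robot touches nothing.
It fails at once if a switch, or its tray, is pushed hard (over 35 N) (contact force between any of the fingers, the arm and tray_balls above 35 N or contact force between any of the fingers, the arm and tray_mugs above 35 N).
It fails at once if the carton tray, the ring tray or one of their switches is touched (over 1 N) or the paddle moved (contact force between any of the fingers, the arm and tray_cartons above 1 N or contact force between any of the fingers, the arm and tray_rings above 1 N or value of joint any of switch_cartons, switch_rings above 0.1 rad).
It fails at once if any of the loose goods or things on the table is moved or lifted by more than 15 mm (distance of any of ball0, ball1, ball2, mug0, mug1, carton0, carton1, ring0, ring1, glue, jar, gift, sample, tape from where it was at the start of the episode above 0.015 m).
It also fails if it takes over 40 s, if anything falls off the work surface, if the arm or the gripper's body presses on something with over 40 N, if the wrist force passes 120 N, or if a joint passes its speed limit or range.

## Working session

There is one attempt and no reset: what is moved stays moved. The work goes in short steps, Python scripts to look and compute and a shell command to move; the robot and the scene stay as the last step left them, time stands still between calls to the robot, and variables do not carry over. Pictures are saved under pics/ and viewed, at most 10 in all, crops included, and the job is handed in when it is done.

```bash
mkdir -p pics; python3 - <<'E'
from workcell import monitor, optics
import cv2,pickle
d={}
for n in("top","side"):
    f=optics.grab_frame(n); cv2.imwrite(f"pics/{n}0.png",f["frame"]); d[n]=f
    print(n,f["fovy"],f["cx"],f["cy"],f["k1"],f["R"],f["t"])
    for o in("tray_balls","tray_mugs","tray_cartons","tray_rings","switch_balls","switch_mugs"):
        print(o,[(m["rect"],round(m["p"],2)) for m in optics.masks_of(o,n)][:4])
pickle.dump(d,open("f0.pkl","wb"))
s=monitor.observe();print(s["clock"],s["position"],s["tool_rot"],s["force"])
E
```

```text
top 55.563305974989206 285.87409977848074 214.55412039304017 -0.11882166762785087 [[ 0.0272127  -0.99920714  0.02906133]
 [-0.9868442  -0.03148815 -0.1585781 ]
 [ 0.15936746 -0.02436367 -0.98691865]] [-0.02927868  0.55685678  1.02019691]
tray_balls [([293.4, 146.1, 60.9, 114.8], 0.67), ([146.8, 200.1, 34.2, 32.3], 0.48)]
tray_mugs [([353.5, 159.8, 68.5, 111.0], 0.74)]
tray_cartons [([218.1, 153.8, 55.0, 116.8], 0.6)]
tray_rings [([136.1, 161.3, 64.3, 115.4], 0.64)]
switch_balls [([313.4, 224.1, 22.0, 27.4], 0.79), ([293.8, 146.0, 59.5, 111.9], 0.55)]
switch_mugs [([382.4, 237.5, 23.8, 27.1], 0.93)]
side 47.46748790373891 280.73333276624726 208.6958671706146 -0.058987888668381096 [[-0.94674292 -0.32120036 -0.02254257]
 [-0.1561476   0.51921847 -0.84025598]
 [ 0.28159505 -0.79198643 -0.54172108]] [0.5172418  0.11827501 1.10404658]
tray_balls [([324.2, 150.4, 25.6, 13.1], 0.72), ([215.8, 162.3, 115.4, 47.8], 0.6)]
tray_mugs [([252.5, 137.9, 102.9, 41.8], 0.82)]
tray_cartons [([191.7, 199.3, 129.2, 65.9], 0.8)]
tray_rings [([158.0, 246.9, 153.5, 83.6], 0.62)]
switch_balls [([299.5, 180.6, 26.2, 15.2], 0.83)]
switch_mugs [([325.9, 152.2, 24.0, 11.3], 0.69)]
0.7 [ 0.14781755 -0.60728119  0.23130477] [ 3.14155461e+00 -9.43647844e-06  2.38751189e-01] [ 0.40790949 -0.01666885 -0.13875419]
```

View pics/top0.png

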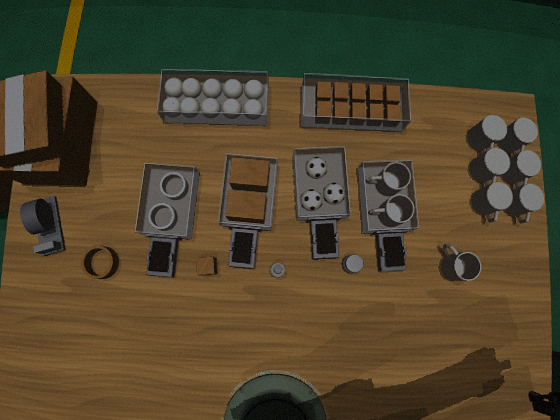

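View pics/side0.png

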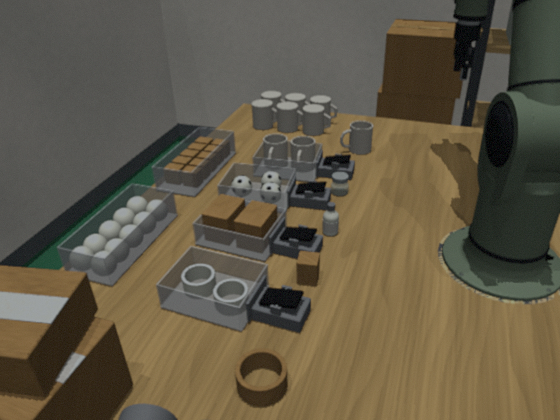

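The top view shows the trays from left to right: rings, cartons, footballs (293–353, 146–220) and mugs (360–420, 160–232). The football switch is at about (324,238) and the mug switch at (392,251). The jar is at (353,263) between them and the glue at (278,270). I'll zoom in to measure the paddles.

```bash
cat > h.py <<'E'
import numpy as np,cv2
def K(f):
    F=210/np.tan(np.radians(f["fovy"]/2)); return F
def ray(f,u,v,z):
    F=K(f); d=np.array([(u-f["cx"])/F,(v-f["cy"])/F]); r=d.copy()
    for _ in range(20): r=d/(1+f["k1"]*(r@r))
    w=f["R"].T@np.array([*r,1]); c=-f["R"].T@f["t"]
    return c+w*(z-c[2])/w[2]
def proj(f,X):
    p=f["R"]@np.asarray(X)+f["t"]; s=p[:2]/p[2]; s=s*(1+f["k1"]*(s@s)); return s*K(f)+[f["cx"],f["cy"]]
E
python3 - <<'E'
import pickle,cv2,numpy as np
from h import *
from workcell import optics
d=pickle.load(open("f0.pkl","rb"));f=d["top"]
c=f["frame"][185:280,295:425]
c=cv2.resize(cv2.convertScaleAbs(c,alpha=1.8),None,fx=6,fy=6,interpolation=cv2.INTER_CUBIC); cv2.imwrite("pics/crop.png",c)
for cam in("top","side"):
  for o in("switch_balls","switch_mugs","tray_balls","tray_mugs","jar","glue","sample"):
    m=[m for m in optics.masks_of(o,cam)][:1]
    if not m: print(cam,o,"none");continue
    m=m[0]["region"]; pts=np.argwhere(m)[:,::-1].astype(np.float32)
    ce=pts.mean(0); z={"s":.05,"t":.0}.get(o[0],.04)
    print(cam,o,ce.round(1),ray(d[cam],*ce,.05).round(4),cv2.minAreaRect(pts))
E
```

```text
top switch_balls [325.1 238.1] [ 0.4969 -0.1181  0.05  ] ((325.0827941894531, 237.99313354492188), (29.232011795043945, 18.27000617980957), 85.2363510131836)
top switch_mugs [393.4 251.3] [ 0.4667 -0.3023  0.05  ] ((393.8465270996094, 250.96534729003906), (29.55260467529297, 18.20918083190918), 84.2894058227539)
top tray_balls [321.9 197. ] [ 0.6075 -0.1082  0.05  ] ((322.1400146484375, 202.48001098632812), (113.95356750488281, 55.14371871948242), 86.26860046386719)
top tray_mugs [385.5 217.6] [ 0.5568 -0.2813  0.05  ] ((390.0429382324219, 215.08175659179688), (111.91997528076172, 56.86893081665039), 84.0938491821289)
top jar [352.4 263.6] [ 0.4315 -0.1915  0.05  ] ((352.5000305175781, 263.5000305175781), (19.798988342285156, 21.21320343017578), 45.0)
top glue [385.  215.3] [ 0.5632 -0.2802  0.05  ] ((389.38824462890625, 214.45498657226562), (111.52589416503906, 56.7866096496582), 85.36454010009766)
top sample [459.4 264.6] [ 0.4345 -0.4865  0.05  ] ((460.6821594238281, 262.95233154296875), (40.299156188964844, 35.70060348510742), 8.530765533447266)
side switch_balls [310.3 186.7] [ 
[... 158 characters left out ...]
 0.467  -0.2974  0.05  ] ((336.49237060546875, 158.89341735839844), (9.119621276855469, 27.501361846923828), 85.91438293457031)
side tray_balls [335.8 158.8] [ 0.4696 -0.2965  0.05  ] ((335.9615478515625, 158.69232177734375), (8.806466102600098, 26.791501998901367), 82.87498474121094)
side tray_mugs [309.5 163.6] [ 0.5373 -0.2439  0.05  ] ((302.99224853515625, 161.07989501953125), (102.48894500732422, 39.26816177368164), 5.5275397300720215)
side jar [339.3 183.6] [ 0.4259 -0.1525  0.05  ] ((339.5, 183.5), (23.0, 17.0), 90.0)
side glue none
side sample [360.2 136.6] [ 0.4294 -0.4772  0.05  ] ((359.64605712890625, 136.80975341796875), (24.14639663696289, 32.261714935302734), 3.814074993133545)
```

View pics/crop.png

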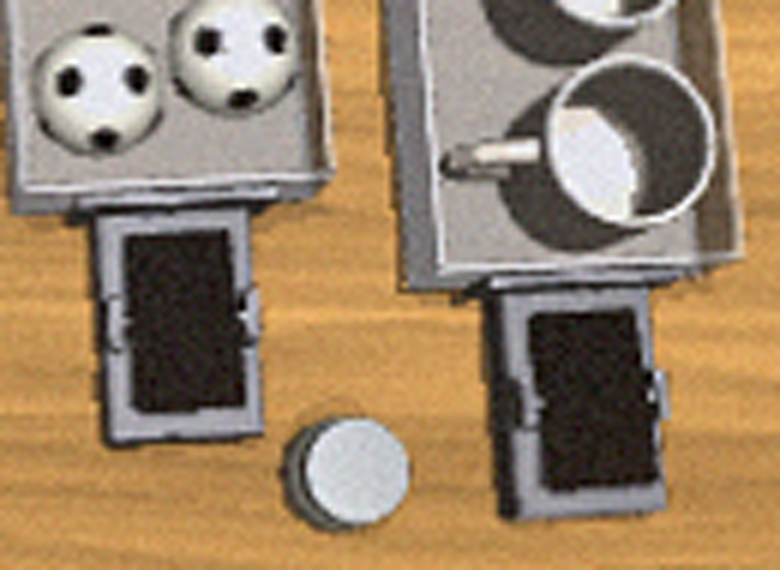

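The crop shows both paddles sharply. The football paddle corners are at crop (122,233), (232,228), (246,405), (135,413). The mug paddle corners are at (528,310), (640,308), (660,485), (545,492). The jar lid is at (357,470).

```bash
python3 - <<'E'
import pickle
from h import *
d=pickle.load(open("f0.pkl","rb"));f=d["top"]
C=dict(balls=[(122,233),(232,228),(246,405),(135,413)],mugs=[(528,310),(640,308),(660,485),(545,492)])
for o,c in C.items():
    P=[ray(f,295+(u-2.5)/6,185+(v-2.5)/6,z) for (u,v),z in zip(c,[.043,.043,.061,.061])]
    far=(P[0]+P[1])/2; near=(P[2]+P[3])/2; a=(far-near)[:2]
    yaw=np.arctan2(a[1],a[0]); ax=(far+near)[:2]/2; u=a/np.linalg.norm(a)
    print(o,"len",np.linalg.norm(a),"w",np.linalg.norm(P[0]-P[1]),np.linalg.norm(P[2]-P[3]),"yaw",yaw,"axle",ax,"press",ax-.03*u,"r",np.hypot(*(ax-.03*u)))
    X=[*(ax),.048]; print("side proj axle",proj(d["side"],X))
print("jar",ray(f,295+355/6,185+467/6,.055))
E
```

```text
balls len 0.0807778172731657 w 0.04946446811900232 0.04864170544083674 yaw 0.0585655863153296 axle [ 0.49782591 -0.11821398] press [ 0.46787735 -0.11996994] r 0.4830134570251097
side proj axle [310.87497116 186.43257327]
mugs len 0.08093010804814081 w 0.05172437008993865 0.05189316528348259 yaw 0.027130081818579704 axle [ 0.46763994 -0.30177392] press [ 0.43765098 -0.30258772] r 0.5320692689811245
side proj axle [336.81511455 158.73405891]
jar [ 0.43337933 -0.19512319  0.055     ]
```

```bash
python3 -m handwheel '[{"wz":0.1,"claw":0},{"wz":0.1},{"dx":3.8,"dy":-3.6},{"dx":3.8,"dy":-3.6},{"dx":3.8,"dy":-3.6},{"dx":3.8,"dy":-3.6},{"dx":3.8,"dy":-3.6},{}]' 20
```

```text
schema error: expected keys dx, dy, dz, wx, wy, wz, claw
```

```bash
python3 -m handwheel '[{"dx":0,"dy":0,"dz":0,"wx":0,"wy":0,"wz":0.1,"claw":0},{"dx":0,"dy":0,"dz":0,"wx":0,"wy":0,"wz":0.1,"claw":0},{"dx":3.8,"dy":-3.6,"dz":0,"wx":0,"wy":0,"wz":0,"claw":0},{"dx":3.8,"dy":-3.6,"dz":0,"wx":0,"wy":0,"wz":0,"claw":0},{"dx":3.8,"dy":-3.6,"dz":0,"wx":0,"wy":0,"wz":0,"claw":0},{"dx":3.8,"dy":-3.6,"dz":0,"wx":0,"wy":0,"wz":0,"claw":0},{"dx":3.8,"dy":-3.6,"dz":0,"wx":0,"wy":0,"wz":0,"claw":0},{"dx":0,"dy":0,"dz":0,"wx":0,"wy":0,"wz":0,"claw":0}]' 20
```

```text
clock: 2.4
position: [0.3337, -0.4172, 0.2315]
tool_rot: [-3.141, -0.001, 0.044]
force: [-0.1, -0.3, 0.4]
grip_width: -0.0004
finger_force: 0.0
```

```bash
python3 -m handwheel '[{"dx":3.6,"dy":-3.7,"dz":0,"wx":0,"wy":0,"wz":0,"claw":0},{"dx":3.6,"dy":-3.7,"dz":0,"wx":0,"wy":0,"wz":0,"claw":0},{"dx":3.6,"dy":-3.7,"dz":0,"wx":0,"wy":0,"wz":0,"claw":0},{"dx":0,"dy":0,"dz":3.5,"wx":0,"wy":0,"wz":0,"claw":0},{"dx":0,"dy":0,"dz":3.5,"wx":0,"wy":0,"wz":0,"claw":0},{"dx":0,"dy":0,"dz":3.5,"wx":0,"wy":0,"wz":0,"claw":0},{"dx":0,"dy":0,"dz":3.5,"wx":0,"wy":0,"wz":0,"claw":0},{"dx":0,"dy":0,"dz":0,"wx":0,"wy":0,"wz":0,"claw":0}]'
python3 - <<'E'
from workcell import optics
import cv2
a=[]
for n,(x,y) in dict(top=(320,190),side=(270,110)).items():
    f=optics.grab_frame(n)["frame"][y:y+90,x:x+110]
    a.append(cv2.resize(cv2.convertScaleAbs(f,alpha=1.5),(396,324),interpolation=cv2.INTER_CUBIC))
cv2.imwrite("pics/c1.png",cv2.hconcat(a))
E
```

```text
clock: 3.4
position: [0.4329, -0.3048, 0.0896]
tool_rot: [-3.14, 0.003, 0.038]
force: [-1.1, -1.0, 0.7]
grip_width: -0.0002
finger_force: 0.0
```

View pics/c1.png

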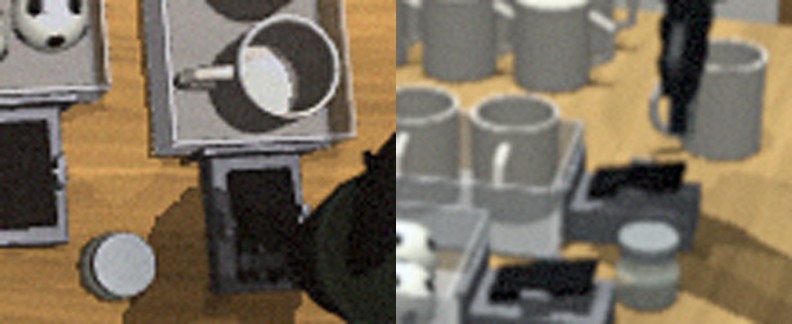

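The fingers hang above the near end of the mug paddle: the tip in the side view is at about (348,147). I'll check that against the projected TCP.

```bash
python3 - <<'E'
import pickle
from h import *
d=pickle.load(open("f0.pkl","rb"));f=d["side"]
print(proj(f,[.4329,-.3048,.0896]),proj(f,[.4377,-.3026,.059]),proj(f,[.4276,-.3026,.061]))
E
```

```text
[349.0153801 147.2705588] [346.75387622 156.61456584] [350.0970947  156.44359228]
```

```bash
python3 -m handwheel '[{"dx":0.5,"dy":-0.2,"dz":1,"wx":0,"wy":0,"wz":0,"claw":0},{"dx":0,"dy":0,"dz":1,"wx":0,"wy":0,"wz":0,"claw":0},{"dx":0,"dy":0,"dz":0.4,"wx":0,"wy":0,"wz":0,"claw":0},{"dx":0,"dy":0,"dz":0.3,"wx":0,"wy":0,"wz":0,"claw":0},{"dx":0,"dy":0,"dz":0.3,"wx":0,"wy":0,"wz":0,"claw":0},{"dx":0,"dy":0,"dz":0.2,"wx":0,"wy":0,"wz":0,"claw":0},{"dx":0,"dy":0,"dz":0,"wx":0,"wy":0,"wz":0,"claw":0}]'
```

```text
clock: 4.38
position: [0.4392, -0.3028, 0.0593]
tool_rot: [-3.142, 0.0, 0.039]
force: [0.2, 0.4, -1.1]
grip_width: 0.0001
finger_force: 0.0
```

```bash
python3 -m handwheel '[{"dx":0,"dy":0,"dz":0.2,"wx":0,"wy":0,"wz":0,"claw":0},{"dx":0,"dy":0,"dz":0.2,"wx":0,"wy":0,"wz":0,"claw":0},{"dx":0,"dy":0,"dz":0.2,"wx":0,"wy":0,"wz":0,"claw":0},{"dx":0,"dy":0,"dz":0,"wx":0,"wy":0,"wz":0,"claw":0}]'
```

```text
clock: 4.88
position: [0.4392, -0.3027, 0.0531]
tool_rot: [-3.141, 0.0, 0.039]
force: [-0.4, -0.3, 0.1]
grip_width: 0.0002
finger_force: 0.0
```

```bash
python3 -m handwheel '[{"dx":0,"dy":0,"dz":0.15,"wx":0,"wy":0,"wz":0,"claw":0},{"dx":0,"dy":0,"dz":0.15,"wx":0,"wy":0,"wz":0,"claw":0}]'; python3 -m handwheel '[{"dx":0,"dy":0,"dz":0.1,"wx":0,"wy":0,"wz":0,"claw":0}]'
```

```text
clock: 5.12
position: [0.4391, -0.3028, 0.0502]
tool_rot: [-3.142, 0.0, 0.039]
force: [-3.6, -0.2, 4.2]
grip_width: -0.0001
finger_force: 2.3
clock: 5.25
position: [0.439, -0.3028, 0.0492]
tool_rot: [-3.142, 0.0, 0.039]
force: [-3.6, 0.3, 4.5]
grip_width: -0.0001
finger_force: 2.2
```

```bash
python3 - <<'E'
from workcell import optics
import cv2
a=[]
for n,(x,y) in dict(top=(320,190),side=(290,120)).items():
    f=optics.grab_frame(n)["frame"][y:y+90,x:x+110]
    a.append(cv2.resize(cv2.convertScaleAbs(f,alpha=1.8),(396,324),interpolation=cv2.INTER_CUBIC))
cv2.imwrite("pics/c2.png",cv2.hconcat(a))
E
```

```text
(no output)
```

View pics/c2.png

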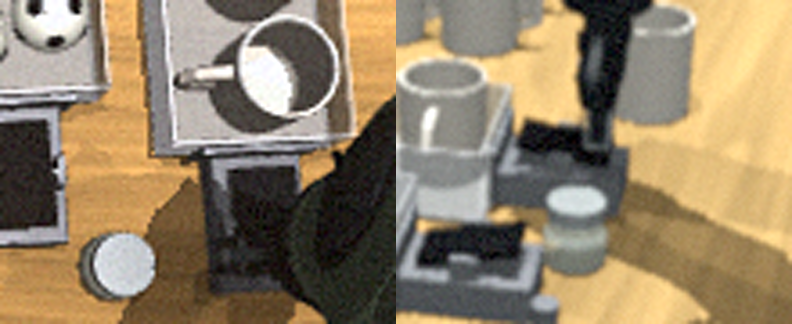

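The paddle has rocked past level: in the side view its far end is now raised at about crop (530,130). I'll keep going in small steps until the stop shows in the force.

```bash
for i in 1; do python3 -m handwheel '[{"dx":0,"dy":0,"dz":0.1,"wx":0,"wy":0,"wz":0,"claw":0}]'; done
```

```text
clock: 5.48
position: [0.4391, -0.3027, 0.0483]
tool_rot: [-3.142, 0.0, 0.039]
force: [-3.6, -0.6, 4.9]
grip_width: 0.0001
finger_force: 2.3
```

```bash
python3 -m handwheel '[{"dx":0,"dy":0,"dz":0.05,"wx":0,"wy":0,"wz":0,"claw":0}]'
```

```text
clock: 5.6
position: [0.4391, -0.3027, 0.0477]
tool_rot: [-3.142, 0.0, 0.039]
force: [-3.6, 0.4, 3.5]
grip_width: -0.0002
finger_force: 2.3
```

```bash
python3 -m handwheel '[{"dx":0,"dy":0,"dz":0.05,"wx":0,"wy":0,"wz":0,"claw":0}]'
```

```text
clock: 5.72
position: [0.4391, -0.3027, 0.0472]
tool_rot: [-3.142, 0.0, 0.039]
force: [-3.8, -0.7, 6.0]
grip_width: 0.0002
finger_force: 2.9
```

```bash
python3 -m handwheel '[{"dx":0,"dy":0,"dz":0.05,"wx":0,"wy":0,"wz":0,"claw":0}]'
```

```text
clock: 5.85
position: [0.4391, -0.3028, 0.0469]
tool_rot: [3.142, 0.0, 0.039]
force: [-5.1, 2.0, 13.2]
grip_width: 0.0002
finger_force: 6.9
```

Stop reached at 13 N. Next I'll retract and go over to the football switch.

```bash
python3 -m handwheel '[{"dx":0,"dy":0,"dz":-1,"wx":0,"wy":0,"wz":0,"claw":0},{"dx":0,"dy":0,"dz":-5,"wx":0,"wy":0,"wz":0,"claw":0},{"dx":0,"dy":0,"dz":-5,"wx":0,"wy":0,"wz":0,"claw":0},{"dx":0.9,"dy":-4.5,"dz":0,"wx":0,"wy":0,"wz":0,"claw":0},{"dx":0.9,"dy":-4.5,"dz":0,"wx":0,"wy":0,"wz":0,"claw":0},{"dx":0.9,"dy":-4.5,"dz":0,"wx":0,"wy":0,"wz":0,"claw":0},{"dx":0.9,"dy":-4.5,"dz":0,"wx":0,"wy":0,"wz":0,"claw":0},{"dx":0,"dy":0,"dz":0,"wx":0,"wy":0,"wz":0,"claw":0}]'
```

```text
clock: 6.85
position: [0.4693, -0.1181, 0.1574]
tool_rot: [-3.141, -0.002, 0.044]
force: [-0.5, -0.8, 0.3]
grip_width: -0.0001
finger_force: 0.0
```

```bash
python3 -m handwheel '[{"dx":-0.1,"dy":0.2,"dz":3,"wx":0,"wy":0,"wz":0,"claw":0},{"dx":0,"dy":0,"dz":3,"wx":0,"wy":0,"wz":0,"claw":0},{"dx":0,"dy":0,"dz":2,"wx":0,"wy":0,"wz":0,"claw":0},{"dx":0,"dy":0,"dz":1,"wx":0,"wy":0,"wz":0,"claw":0},{"dx":0,"dy":0,"dz":0.3,"wx":0,"wy":0,"wz":0,"claw":0},{"dx":0,"dy":0,"dz":0,"wx":0,"wy":0,"wz":0,"claw":0}]'
python3 - <<'E'
from workcell import optics
import cv2
a=[]
for n,(x,y) in dict(top=(320,200),side=(270,125)).items():
    f=optics.grab_frame(n)["frame"][y:y+90,x:x+110]
    a.append(cv2.resize(cv2.convertScaleAbs(f,alpha=1.8),(396,324),interpolation=cv2.INTER_CUBIC))
cv2.imwrite("pics/c3.png",cv2.hconcat(a))
E
```

```text
clock: 7.6
position: [0.4676, -0.1237, 0.0643]
tool_rot: [3.141, -0.001, 0.038]
force: [0.1, 0.8, 0.5]
grip_width: -0.0001
finger_force: 0.0
```

View pics/c3.png

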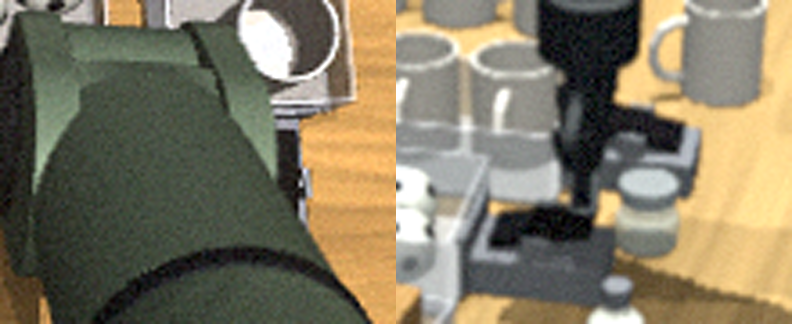

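The side view shows the mug paddle tilted near-side down. The tip stands just above the near half of the football paddle, at about crop (580,205). I'll correct 3 mm sideways and press.

```bash
python3 -m handwheel '[{"dx":0,"dy":-0.3,"dz":0,"wx":0,"wy":0,"wz":0,"claw":0},{"dx":0,"dy":0,"dz":0.3,"wx":0,"wy":0,"wz":0,"claw":0},{"dx":0,"dy":0,"dz":0.2,"wx":0,"wy":0,"wz":0,"claw":0},{"dx":0,"dy":0,"dz":0.2,"wx":0,"wy":0,"wz":0,"claw":0},{"dx":0,"dy":0,"dz":0.2,"wx":0,"wy":0,"wz":0,"claw":0},{"dx":0,"dy":0,"dz":0.2,"wx":0,"wy":0,"wz":0,"claw":0},{"dx":0,"dy":0,"dz":0.2,"wx":0,"wy":0,"wz":0,"claw":0}]'
```

```text
clock: 8.57
position: [0.467, -0.1206, 0.0506]
tool_rot: [-3.142, 0.0, 0.039]
force: [-2.8, 0.5, 4.0]
grip_width: -0.0001
finger_force: 2.1
```

```bash
python3 -m handwheel '[{"dx":0,"dy":0,"dz":0.1,"wx":0,"wy":0,"wz":0,"claw":0},{"dx":0,"dy":0,"dz":0.1,"wx":0,"wy":0,"wz":0,"claw":0}]'
```

```text
clock: 8.82
position: [0.467, -0.1206, 0.0487]
tool_rot: [3.142, 0.0, 0.039]
force: [-3.2, -0.7, 4.2]
grip_width: 0.0001
finger_force: 2.1
```

```bash
python3 -m handwheel '[{"dx":0,"dy":0,"dz":0.1,"wx":0,"wy":0,"wz":0,"claw":0}]'
```

```text
clock: 8.95
position: [0.467, -0.1206, 0.0477]
tool_rot: [-3.142, 0.0, 0.039]
force: [-4.2, -0.0, 2.9]
grip_width: 0.0001
finger_force: 2.1
```

```bash
python3 -m handwheel '[{"dx":0,"dy":0,"dz":0.05,"wx":0,"wy":0,"wz":0,"claw":0}]'
```

```text
clock: 9.07
position: [0.4671, -0.1206, 0.0472]
tool_rot: [-3.142, 0.0, 0.039]
force: [-3.5, -0.2, 3.2]
grip_width: -0.0002
finger_force: 2.1
```

```bash
python3 -m handwheel '[{"dx":0,"dy":0,"dz":0.05,"wx":0,"wy":0,"wz":0,"claw":0}]'
```

```text
clock: 9.2
position: [0.4671, -0.1205, 0.0468]
tool_rot: [3.142, 0.0, 0.039]
force: [-4.3, -0.8, 4.4]
grip_width: 0.0001
finger_force: 2.7
```

```bash
python3 -m handwheel '[{"dx":0,"dy":0,"dz":0.05,"wx":0,"wy":0,"wz":0,"claw":0}]'
```

```text
clock: 9.32
position: [0.4672, -0.1206, 0.0464]
tool_rot: [3.142, 0.0, 0.039]
force: [-5.8, -0.6, 13.2]
grip_width: 0.0001
finger_force: 7.0
```

Stop reached here too. I'll retract straight up, then look.

```bash
python3 -m handwheel '[{"dx":0,"dy":0,"dz":-1,"wx":0,"wy":0,"wz":0,"claw":0},{"dx":0,"dy":0,"dz":-4,"wx":0,"wy":0,"wz":0,"claw":0},{"dx":0,"dy":0,"dz":-4,"wx":0,"wy":0,"wz":0,"claw":0},{"dx":0,"dy":0,"dz":-4,"wx":0,"wy":0,"wz":0,"claw":0},{"dx":0,"dy":0,"dz":-4,"wx":0,"wy":0,"wz":0,"claw":0},{"dx":0,"dy":0,"dz":0,"wx":0,"wy":0,"wz":0,"claw":0},{"dx":0,"dy":0,"dz":0,"wx":0,"wy":0,"wz":0,"claw":0}]'
python3 - <<'E'
from workcell import optics
import cv2
f=optics.grab_frame("side")["frame"][110:340,150:390]
cv2.imwrite("pics/c4.png",cv2.resize(cv2.convertScaleAbs(f,alpha=1.6),(624,598),interpolation=cv2.INTER_CUBIC))
E
```

```text
clock: 10.2
position: [0.4672, -0.1204, 0.2162]
tool_rot: [3.142, -0.001, 0.039]
force: [-0.1, 0.3, -0.4]
grip_width: 0.0005
finger_force: 0.0
```

View pics/c4.png

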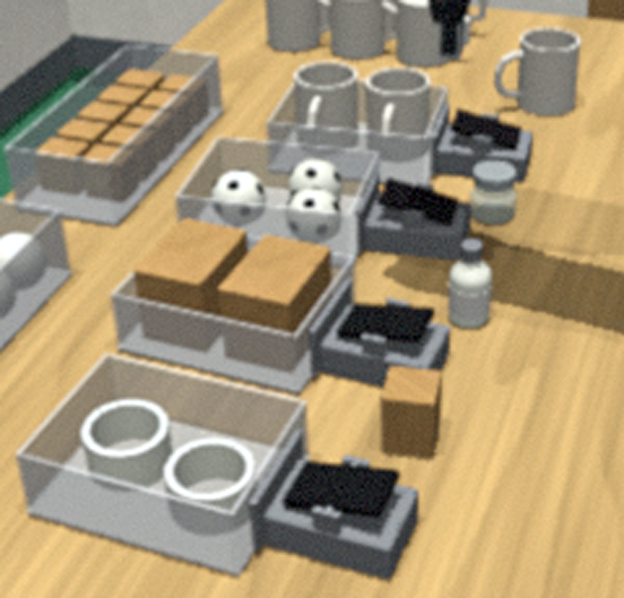

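The football paddle (crop 420,200) and the mug paddle (crop 487,130) are tilted near-side down. The carton and ring paddles are still near-side up, nothing else has moved, and the arm is clear.

```bash
python3 -c "from workcell import job_done; print(job_done())"
```

```text
the job is handed in; nothing more can be done
None
```

I pressed the football and mug switches fully over to their stops (about 13 N each), left everything else alone, drew the arm back clear and handed the job in; no verdict was returned.

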